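# Release the cam lock and close the card-squaring jig

## Task

On the plywood squaring jig, first turn the cam lever until it points straight at the fence end, in line with the black index line (the cam's low point), and only then push the slide forward until it is fully home, so that it squares the pad of cards against the fence; finish with everything let go. Just push with closed fingertips: pick nothing up, let the slide and not the fingers move the pad, and leave the other things on the table and on the jig where they are.

Things in the scene. Friction and masses are not known exactly. Their poses are not given: they have to be found in the camera images.
- jig: Card-squaring jig, fixed to the table. Origin on the table under it; x points forward along the slide's travel to the fence, y to the left, z up. Its plywood board spans x -120 to +150 mm, y -115 to +165 mm; its top is 18 mm above the table. The fence is an upright wooden strip at the far end, 120 mm long in y, centred on y = 0, 35 mm high above the board, inner face at x = +130 mm.
- cam (a joint): Angle of the cam lever, rad, about the upright pivot, counter-clockwise from above, range -0.7 to 2.3. 0 = low point: the lever points along the jig's +x (to the fence end), over the black index line. Starts at 1.4 to 2.0: lever out to the jig's left or a little backwards. Stiff (5 to 7 N at the peg); stays where it is left and does not stop by itself at 0.
- cam_pivot (a point): Pivot axis of the cam at board level, at jig x +20, y +110 mm. The cam is a steel disc, 64 mm diameter, 20 mm thick, lying on the board, its centre 14 mm off the pivot in the lever's direction; unless low it blocks the slide's follower bar. On top a dark steel lever, 16 mm wide, its top 34 mm above the board, runs from the pivot to the peg, 75 mm away.
- cam_peg (a point): Centre of the top of the lever's peg: black, upright, round, 14 mm diameter, 40 mm tall, standing on the lever 75 mm from the pivot; its top is 74 mm above the board (92 mm above the table).
- slide (a joint): Travel of the slide along the jig's +x, m: 0 = fully back, 0.050 = fully home at its stop. Starts at 0 to 0.012; friction about 3 N, stays where left. Aluminium plate with a wooden pressing board in front (100 mm wide, 30 mm high, front face at jig x = 10 mm + travel), a push plate at the back and a follower bar (top 22 mm above the board) reaching out to jig y +150 mm behind the cam.
- slide_back (a point): Middle of the top edge of the back (-x) face of the slide's push plate. The plate is 80 mm wide (jig y), 12 mm thick (from this point towards +x), its top 58 mm above the board. Pushing on the back face towards the jig's +x drives the slide forward.
- pad: Loose pad of layered cards, 69 (x) x 90 (y) x 25 mm, 0.14 kg, lying on the board between the slide's pressing board and the fence, slightly askew. Origin in the middle of its underside; x forward. Squared up, it lies flat against the fence.
- glue_stick: Bystander: glue stick standing on the jig board right of the pad, 28 mm diameter, 95 mm tall. Origin in the middle of its underside.
- glue_cap: Bystander: white round cap, 29 mm diameter, 25 mm tall, on the jig board right of the slide. Origin in the middle of its underside.
- scissors: Bystander: scissors lying on the table right of the jig, 180 mm long along x, 85 mm wide. Origin under the pivot.
- tape_roll: Bystander: roll of clear tape lying on the table to the right, 84 mm outside diameter, 25 mm high. Origin in the middle of its underside.
- notebook: Bystander: yellow notebook 100 x 140 x 18 mm lying on the table left of the jig. Origin in the middle of its underside.
- water_bottle: Bystander: clear water bottle standing on the table left of the jig, 64 mm diameter, 200 mm tall. Origin in the middle of its underside.
- ruler: Bystander: steel ruler 300 (x) x 30 x 4 mm lying on the table right of the jig. Origin in the middle of its underside.
Things that resemble listed ones, but are neither listed nor needed, are in the scene too. Leave any turquoise look-alike of the pad alone.

How it is judged:
By the outcome, as a careful person would: the job done as asked, in the order asked, and still so for the second after the job is handed in, with the robot touching nothing.
It also fails if it takes over 54 s, if anything falls off the work surface, if the arm or the gripper's body presses on something with over 40 N, if the wrist force passes 120 N, or if a joint passes its speed limit or range.

## Robot

A 7-joint arm with a two-finger parallel gripper is mounted at the origin on the work surface. World frame = base frame: x ahead of the robot, y to its left, z up, the work surface at z = 0. Lengths are in mm, angles in rad, forces in N, time in s.
With the tool pointing down it reaches from about 400 to 925 mm from the base axis. Payload 4.1 kg.
Tool frame: the origin (TCP) lies on the centre line of the jaws, within the pads' length; the fingertips stand 17 mm ahead of it and the grasp point (between the pads) lies 2 mm behind it; y points along the fingers, x is the direction in which the jaws open and shut, and the axes are right-handed (so a half turn about y gives the same grasp; the last joint's range is limited). The gripper opens to 85 mm and grips with 20 to 120 N. Pads are 22 mm wide; open, the fingers measure 114 mm over their backs; the gripper's body (76 mm by 85 mm) begins 54 mm behind the grasp point. The pads swing forward as they close: fully open they stand 13 mm farther back than shut.
Start: joints at [-1.438, 0.398, 0.045, 1.537, -0.019, 1.207, -0.051], TCP at [149.299, 632.654, 248.347] pointing down, gripper open.
Joint ranges: [-2.82, 2.82], [-0.49, 2.23], [-1.37, 1.46], [0, 2.46], [-1.36, 4.5], [0.23, 2], [-2.94, 2.94]. Speed limits (rad/s): [2.57, 2.57, 3.14, 3.14, 3.14, 3.14, 3.14].

## Interface

Orientations are given as a unit quaternion [x, y, z, w].
In Python, from cell import goto, servo_line, move_j, command_gripper, pause, solve_ik, grab_frame, IKError, sign_off, current_clock, current_q, current_qvel, current_effort, current_ee_pos, current_tool_rot, current_contact_force, current_wrist_torque, current_gripper_width gives the robot as it stands. Calls block until the motion is done:
- goto(position, orientation): joint-space move of the TCP to a pose.
- servo_line(position, feed=150, rot=None, max_force=None): straight line of the TCP; rot=None keeps the orientation; feed is the mean speed in mm/s. With max_force (N) it stops when the force on the tool has changed by that much, and returns True; else False.
- move_j(angles): joint-space move.
- command_gripper(opening, grip_force=None): opening from 0.0 (shut) to 1.0 (fully open); grip_force is the grip in N (None keeps the last); returns when the fingers have stopped.
- pause(seconds).
- solve_ik(position, orientation): joint angles nearest the present ones, or None.
- grab_frame(name): name is "scene" or "top" or "wrist"; returns a dict with "image" (420x560x3 uint8, red, green, blue), "mtx" (3x3 intrinsics, pixels), "rvec" (rotation vector, rad) and "tvec" (3), from world to camera coordinates, as OpenCV has them. Camera axes: x right, y down, z forward; pixel columns grow to the right and rows downward; lengths in mm; the calibration is good to about 2 mm. A picture is of the moment at which its call begins. There is no depth.
A pose or a line that the arm cannot do raises IKError and nothing moves.
- sign_off(): hands the job in, once; it reports no verdict.
Readings, each from a call of its own:
- current_clock(): time.
- current_q(): joint angles.
- current_qvel(): joint speeds.
- current_effort(): joint torques, N m.
- current_ee_pos(): TCP position.
- current_tool_rot(): TCP orientation.
- current_contact_force(): force on the tool from outside, world axes, zero at the start.
- current_wrist_torque(): the same for the moment, N m.
- current_gripper_width(): opening from 0.0 (shut) to 1.0 (fully open).
Only numpy, scipy, OpenCV 4.12 (cv2) and the standard library are available. Lean on these libraries where they do the work, as an engineer would, in place of code of your own. Each camera call takes 0.05 s, during which the arm holds its last target.

## Working session

There is one attempt and no reset: what is moved stays moved. The work goes in short steps, each a Python script; the robot and the scene stay as the last script left them, time stands still between calls to the robot, and variables do not carry over. Pictures are saved under pics/ and viewed, and the job is handed in when it is done.

```bash
mkdir -p pics; ls; cat > h.py <<'E'
import numpy as np, cv2
from cell import *
def snap(n,f):
    d=grab_frame(n); cv2.imwrite(f'pics/{f}.png',d['image'][:,:,::-1]); np.savez(f'pics/{f}.npz',**d); return d
def ray(d,px):
    R,_=cv2.Rodrigues(np.array(d['rvec'],float)); t=np.array(d['tvec'],float).ravel()
    v=R.T@np.linalg.inv(d['mtx'])@np.array([px[0],px[1],1.]); return -R.T@t, v
def onplane(d,px,z):
    c,v=ray(d,px); return c+v*(z-c[2])/v[2]
def proj(d,P):
    return cv2.projectPoints(np.array(P,float).reshape(-1,1,3),np.array(d['rvec'],float),np.array(d['tvec'],float),d['mtx'],None)[0].reshape(-1,2)
E
python3 - <<'E'
from h import *
for n in ['scene','top','wrist']: d=snap(n,n+'0'); print(n,ray(d,(280,210))[0])
print(current_clock(),current_tool_rot(),current_gripper_width())
E
```

```text
pics
scene [1136.18464865  710.13241726  833.28519588]
top [ 467.05109553  -15.16124812 1447.18755426]
wrist [ 81.59290393 648.53650724 371.90509197]
0.15 [ 0.5547776   0.43848198 -0.43926811 -0.55407481] 0.998458116687085
```

View pics/scene0.png

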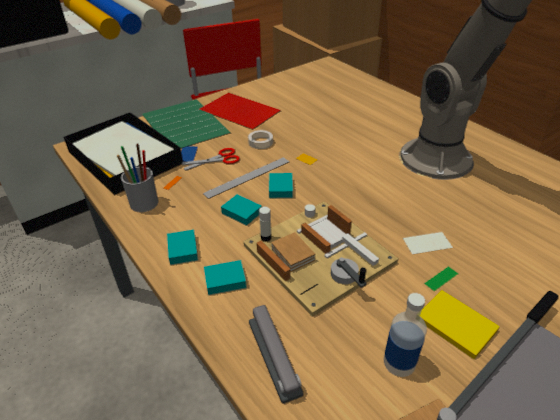

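View pics/top0.png

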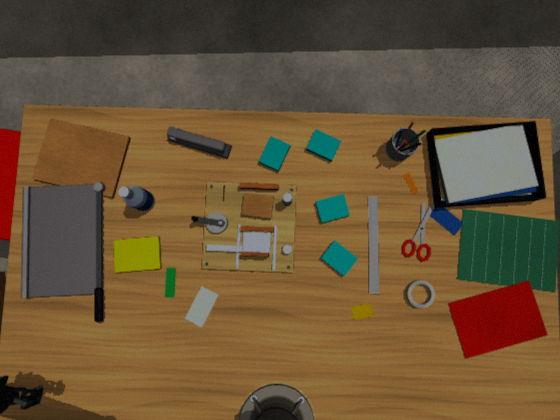

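```bash
python3 - <<'E'
from scipy.spatial.transform import Rotation as R
print(R.from_quat([ 0.5547776,0.43848198,-0.43926811,-0.55407481]).as_matrix())
E
```

```text
[[ 2.29554161e-01 -2.54828159e-04 -9.73295855e-01]
 [ 9.73294750e-01 -1.46931606e-03  2.29554285e-01]
 [-1.48857613e-03 -9.99998888e-01 -8.92647070e-05]]
```

```bash
python3 - <<'E'
from h import *
for n,(x0,y0,x1,y1) in dict(top=(180,165,320,285),scene=(235,170,405,315)).items():
    im=cv2.imread(f'pics/{n}0.png')[y0:y1,x0:x1]; s=5 if n=='top' else 4
    im=cv2.resize(im,None,fx=s,fy=s,interpolation=cv2.INTER_CUBIC)
    im=cv2.convertScaleAbs(im,alpha=1.4,beta=15) if n=='top' else im
    for k in range(0,x1-x0,20): cv2.putText(im,str(x0+k),(k*s,10),0,.35,(0,0,255),1)
    for k in range(0,y1-y0,20): cv2.putText(im,str(y0+k),(0,k*s+10),0,.35,(0,0,255),1)
    cv2.imwrite(f'pics/{n}0c.png',im)
E
```

```text
(no output)
```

View pics/top0c.png

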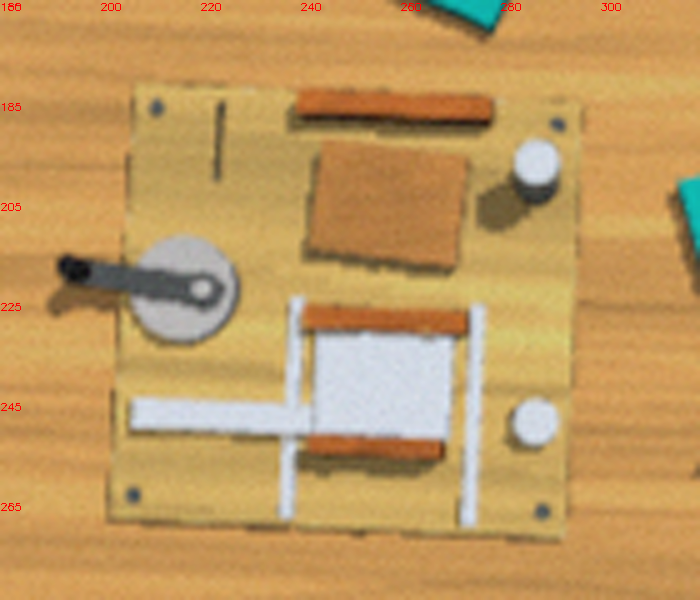

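View pics/scene0c.png

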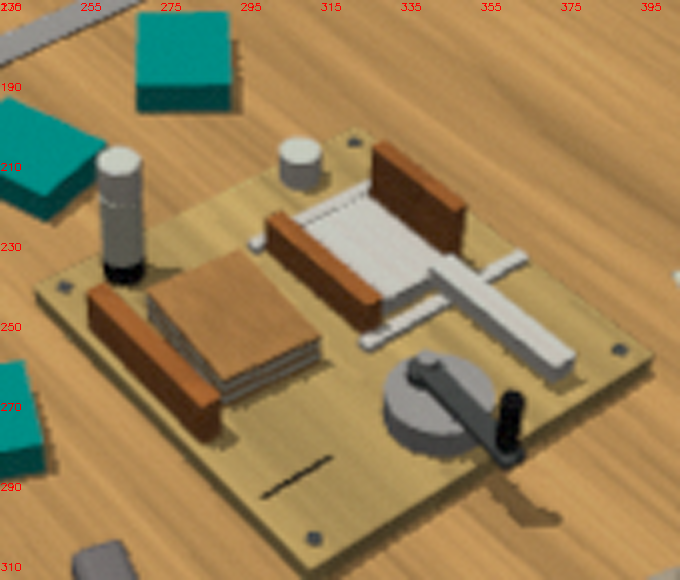

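```bash
python3 - <<'E'
from h import *
T=np.load('pics/top0.npz');S=np.load('pics/scene0.npz')
c=lambda x,y,x0,y0,s:((x+.5)/s-.5+x0,(y+.5)/s-.5+y0)
t=lambda x,y:c(x,y,180,165,5); s=lambda x,y:c(x,y,235,170,4)
J=np.array([[150,165],[150,-115],[-120,165],[-120,-115]],float)
PT=np.array([onplane(T,t(*p),18) for p in [(135,87),(582,105),(108,520),(563,538)]])
PS=np.array([onplane(S,s(*p),18) for p in [(308,572),(37,290),(654,355),(357,128)]])
def fit(P):
    a=J-J.mean(0);b=P[:,:2]-P[:,:2].mean(0)
    th=np.arctan2((a[:,0]*b[:,1]-a[:,1]*b[:,0]).sum(),(a*b).sum())
    R=np.array([[np.cos(th),-np.sin(th)],[np.sin(th),np.cos(th)]])
    o=P[:,:2].mean(0)-R@J.mean(0); print('th',th,'o',o,'res',(P[:,:2]-(J@R.T+o)).round(1).tolist()); return th,R,o
for P in(PT,PS):
    th,R,o=fit(P)
th,R,o=fit((PT+PS)/2)
j=lambda p:R.T@(p[:2]-o)
peg=[onplane(T,t(75,266),92),onplane(S,s(514,396),92)]
pv=[onplane(T,t(202,289),54),onplane(S,s(427,362),54)]
print('peg',[(j(p)).round(1) for p in peg],'piv@52',[j(p).round(1) for p in pv])
print('sb', [j(onplane(T,t(x,459),76)).round(1) for x in (307,443)], [j(onplane(S,s(*p),76)).round(1) for p in [(381,143),(465,208)]])
print('pressfront',[j(onplane(T,t(x,y),48)).round(1) for x,y in ((303,307),(468,312))])
print('cap',j(onplane(T,t(536,421),43)),'stick',j(onplane(T,t(537,162),113)))
print('padtop',[j(onplane(T,t(*p),43)).round(1) for p in [(322,141),(468,157),(455,270),(308,250)]])
print('bottle etc', onplane(T,(124,190),200),onplane(T,(137,198),0))
E
```

```text
th -0.01269037769057417 o [558.63065546  77.47802546] res [[-1.3, -0.7], [-1.1, 0.2], [0.8, -0.9], [1.6, 1.4]]
th -0.010128069103041728 o [562.67574938  79.88581497] res [[0.7, -2.3], [-1.9, 3.3], [0.2, -2.1], [1.0, 1.2]]
th -0.011411315798901122 o [560.65313793  78.68193182] res [[-0.3, -1.5], [-1.5, 1.8], [0.5, -1.5], [1.3, 1.3]]
peg [array([ 27. , 178.2]), array([ 27.3, 182.8])] piv@52 [array([ 19.5, 108.6]), array([ 21. , 109.8])]
sb [array([-79.7,  38. ]), array([-76.4, -41.8])] [array([-70.4, -38.3]), array([-70.1,  40.9])]
pressfront [array([11.6, 47.9]), array([ 12.6, -51.8])]
cap [-51.0498736  -95.40465956] stick [ 96.34402186 -89.97664971]
padtop [array([113.9,  42.1]), array([107.6, -47.5]), array([ 38.1, -42.7]), array([46.7, 47.1])]
bottle etc [650.14277945 430.95035256 200.        ] [655.24277262 459.70811526   0.        ]
```

```bash
cat >> h.py <<'E'
from scipy.spatial.transform import Rotation as Rot
TH=-0.0115; O=np.array([560.6,78.7])
c_,s_=np.cos(TH),np.sin(TH); RJ=np.array([[c_,-s_],[s_,c_]])
def W(x,y,z): return np.r_[RJ@np.array([x,y])+O,z].tolist()
def Jg(p): return RJ.T@(np.array(p[:2])-O)
def quat(h): # tool z heading h in jig frame (angle), y down
    h=h+TH; z=np.array([np.cos(h),np.sin(h),0]); y=np.array([0,0,-1.]); x=np.cross(y,z)
    return Rot.from_matrix(np.c_[x,y,z]).as_quat().tolist()
def tipP(a,g,z,r=75): # finger centre g mm ccw of the peg at lever angle a
    return W(20+r*np.cos(a)-g*np.sin(a),110+r*np.sin(a)+g*np.cos(a),z)
def tq(a): return quat(a+np.pi/2)
E
python3 - <<'E'
from h import *
print(quat(np.pi-.22),current_tool_rot())
for P,q in [(tipP(1.47,35,220),tq(1.47)),(tipP(1.47,30,77),tq(1.47))]+[(tipP(a,18,77),tq(a)) for a in np.linspace(1.47,-.1,5)]+[(W(-100,0,57),quat(np.pi)),(W(-35,0,57),quat(np.pi))]:
    r=solve_ik(P,q); print(np.round(P),None if r is None else np.round(r,2))
E
```

```text
[0.5544000735266329, 0.43890837138708594, -0.43890837138708594, -0.5544000735266329] [ 0.5547776   0.43848198 -0.43926811 -0.55407481]
[555. 267. 220.] [-0.76  0.38  0.32  1.66 -0.13  1.13  1.05]
[560. 266.  77.] [-0.74  0.54  0.3   1.77 -0.2   0.86  1.12]
[572. 265.  77.] [-0.73  0.56  0.31  1.75 -0.21  0.87  1.13]
[602. 263.  77.] [-0.75  0.61  0.39  1.68 -0.28  0.91  0.81]
[629. 249.  77.] [-0.77  0.66  0.48  1.63 -0.36  0.94  0.51]
[649. 227.  77.] [-0.79  0.7   0.59  1.6  -0.45  0.97  0.23]
[658. 198.  77.] [-0.81  0.74  0.69  1.6  -0.53  1.   -0.06]
[461.  80.  57.] [-0.68  0.37  0.49  2.15 -0.27  0.68  1.56]
[526.  79.  57.] [-0.59  0.46  0.45  2.01 -0.29  0.74  1.59]
```

What could be mistaken for the targets, in the top view:
- **Cam lever and peg:** I choose the dark lever on the grey disc, peg at (195,218). It could be confused with the index line (223,193), the stapler (199,142) and the cutter handle (99,305).
- **Push plate:** I choose the rear wooden strip (254,254), behind the white plate. The pressing board (257,229) and the fence (258,186) look similar.
- **Pad:** I choose the brown block (257,206). The turquoise blocks (274,154), (323,145), (332,208) and (339,258) are look-alikes.

The close crops above confirm these choices.

```bash
python3 - <<'E'
from h import *
command_gripper(0.0,40)
goto(tipP(1.47,45,230),tq(1.47))
print(current_clock(),current_ee_pos(),current_contact_force())
d=snap('wrist','w1')
print(ray(d,(280,210)))
E
```

```text
2.8667 [544.86613908 269.76366189 229.94148209] [-0.28374504 -0.00247939 -0.41167452]
(array([475.86644149, 277.49875347, 354.51899225]), array([ 0.26759725, -0.03416913, -0.96293786]))
```

View pics/w1.png

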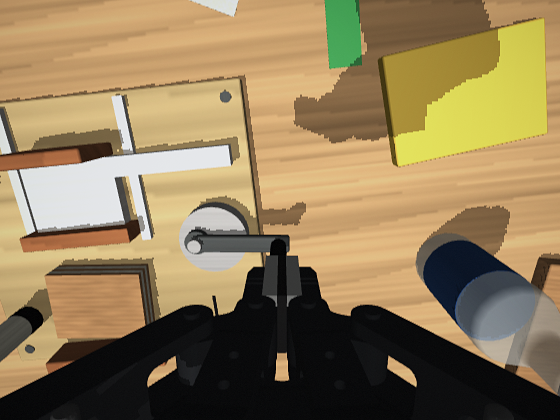

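The wrist view shows the peg top near (279,245), the pivot cap near (195,244) and the board's back-left corner near (243,77).

```bash
python3 - <<'E'
from h import *
d=np.load('pics/w1.npz')
for n,p,z in [('peg',(279,245),92),('pivcap',(195,246),56),('corner-120,165',(243,77),18),('pushplate top corner back L',(110,143),76),('follower end',(231,145),40),('press front L',(140,228),48)]:
    w=onplane(d,p,z); print(n,w.round(1),Jg(w).round(1))
im=cv2.imread('pics/w1.png')[180:300,160:320]; cv2.imwrite('pics/w1c.png',cv2.resize(im,None,fx=5,fy=5,interpolation=cv2.INTER_CUBIC))
E
```

```text
peg [576.9 264.2  92. ] [ 14.2 185.7]
pivcap [583.5 188.2  56. ] [ 21.6 109.7]
corner-120,165 [444.9 246.7  18. ] [-117.6  166.7]
pushplate top corner back L [486.  144.3  76. ] [-75.3  64.7]
follower end [500.6 230.7  40. ] [-61.8 151.3]
press front L [563.9 139.7  48. ] [ 2.6 61. ]
```

View pics/w1c.png

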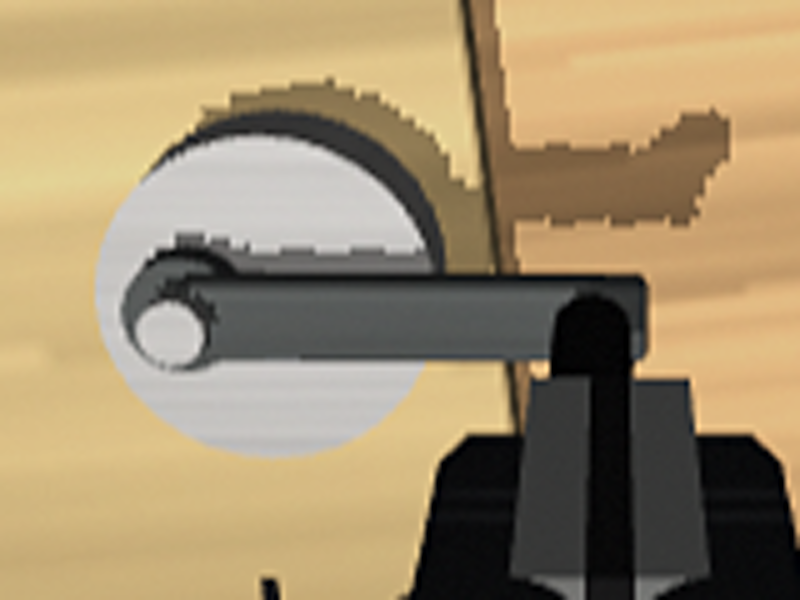

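```bash
python3 - <<'E'
from h import *
print(current_gripper_width())
servo_line(tipP(1.47,38,77),feed=200)
print(current_clock(),current_contact_force())
hit=servo_line(tipP(1.47,14,77),feed=40,max_force=3)
p=Jg(current_ee_pos()); print('hit',hit,p.round(1),current_contact_force().round(1) if hasattr(current_contact_force(),'round') else current_contact_force(),current_clock())
snap('wrist','w2');snap('scene','s2')
E
```

```text
-0.001960875818151719
3.8333 [ 0.18582272  0.27694452 -0.44405028]
hit True [ 12.5 185.9] [ 0.5 -0.4  0.8] 4.4083
```

View pics/w2.png

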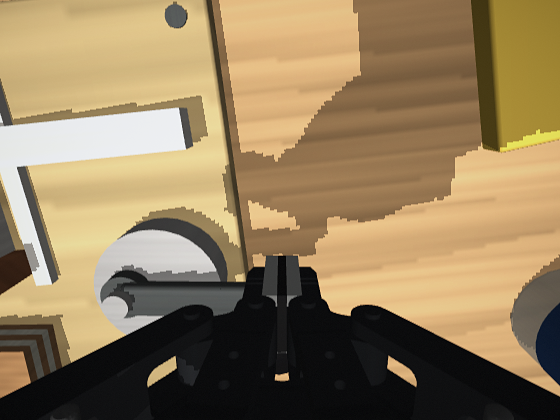

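View pics/s2.png

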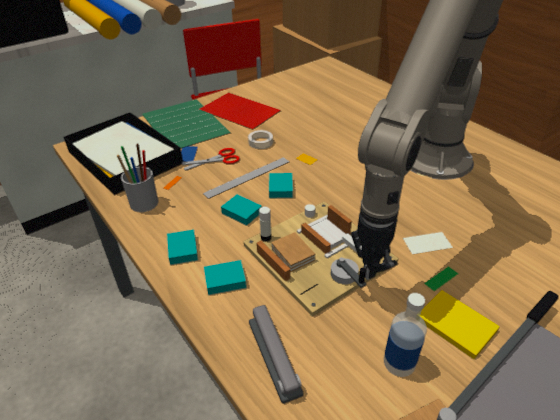

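```bash
python3 - <<'E'
from h import *
t=current_clock()
for a in np.linspace(1.38,0.2,10):
    servo_line(tipP(a,18,77),feed=70,rot=tq(a))
    print(round(a,2),np.round(current_contact_force(),1),round(current_clock()-t,2))
snap('wrist','w3');snap('scene','s3');snap('top','t3')
E
```

```text
1.38 [-3.1 -0.8  0.7] 0.25
1.25 [-4.4 -1.1 -1.2] 0.54
1.12 [-3.3  1.3 -2. ] 0.83
0.99 [-2.7  3.2 -2.7] 1.12
0.86 [-2.7  3.4 -2.2] 1.42
0.72 [-0.7  3.8 -1.7] 1.71
0.59 [-0.   4.  -2.5] 2.0
0.46 [ 0.1  5.2 -1.9] 2.29
0.33 [ 1.2  4.  -0.7] 2.58
0.2 [ 1.4  4.4 -1.4] 2.88
```

View pics/w3.png

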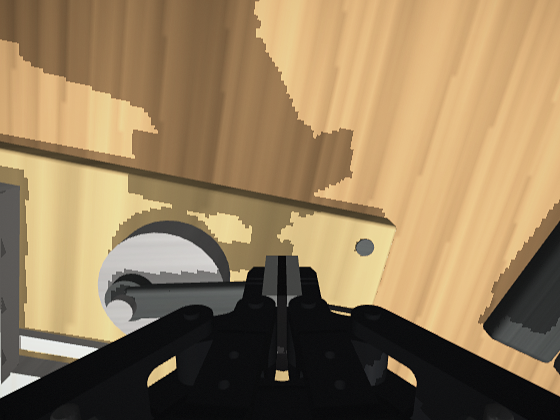

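View pics/s3.png

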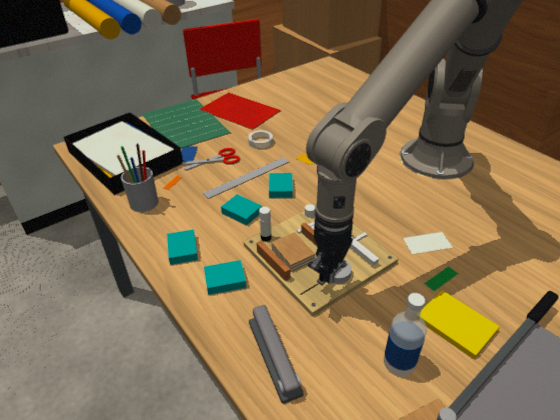

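```bash
python3 - <<'E'
from h import *
im=cv2.imread('pics/w3.png')[240:340,90:290]; cv2.imwrite('pics/w3c.png',cv2.resize(im,None,fx=4,fy=4,interpolation=cv2.INTER_CUBIC))
E
```

```text
(no output)
```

View pics/w3c.png

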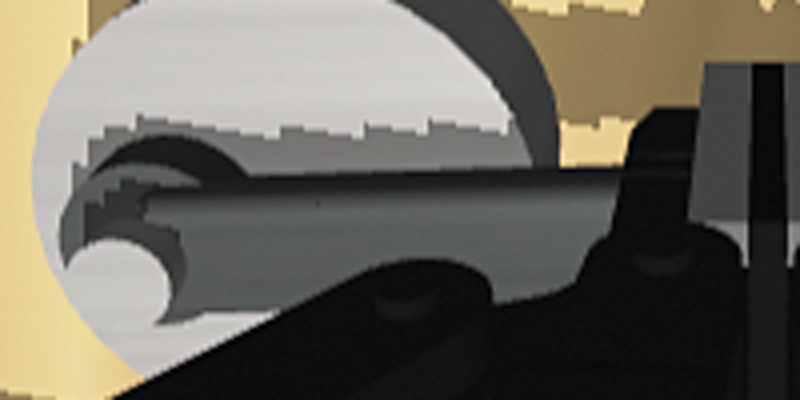

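```bash
python3 - <<'E'
from h import *
d=np.load('pics/w3.npz'); im=cv2.cvtColor(d['image'],cv2.COLOR_RGB2GRAY)
pts=[];pb=[]
for x in range(150,236,3):
    col=cv2.GaussianBlur(im,(5,1),0)[275:300,x].astype(float); g=np.diff(col)
    def sub(i): 
        w=np.abs(g[max(i-1,0):i+2]); return 275.5+(w*np.arange(max(i-1,0),i+2)).sum()/w.sum()
    b=int(g.argmin()); k=b+1+int(g[b+1:b+9].argmax()); pb.append((x,sub(b))); pts.append((x,sub(k)))
for P,z in((pts,52),(pb,38)):
    P=np.array(P); q=np.array([Jg(onplane(d,p,z)) for p in P]); vx,vy,x0,y0=cv2.fitLine(q.astype(np.float32),cv2.DIST_HUBER,0,.01,.01).ravel()
    print(P[::7].round(1).tolist(),'ang',np.arctan(vy/vx),'dist from pivot', (-(20-x0)*-vy+(110-y0)*-vx)*np.sign(vx))
e=np.array(Jg(current_ee_pos()));print(e)
idx=[Jg(onplane(d,p,18)) for p in [(332,306),(378,314)]];print(idx)
E
```

```text
[[150.0, 288.7], [171.0, 288.4], [192.0, 287.6], [213.0, 286.7], [234.0, 286.5]] ang 0.23094654 dist from pivot 6.833105
[[150.0, 281.5], [171.0, 282.8], [192.0, 282.2], [213.0, 281.5], [234.0, 281.2]] ang 0.2293697 dist from pivot 2.6498127
[ 91.25683629 142.92654691]
[array([128.07744848, 109.5329685 ]), array([155.58614837, 109.7375279 ])]
```

```bash
python3 - <<'E'
from h import *
for a in (0.1,0.0):
    servo_line(tipP(a,16,77),feed=40,rot=tq(a))
print(np.round(current_contact_force(),1),Jg(current_ee_pos()))
servo_line(tipP(0,30,77),feed=100)
servo_line(tipP(0,75,200),feed=200)
print(current_clock()); snap('wrist','w4');snap('scene','s4')
im=cv2.imread('pics/w4.png')
E
```

```text
[ 3.9  4.  -0.5] [ 96.71550408 126.24437257]
9.3667
```

View pics/w4.png

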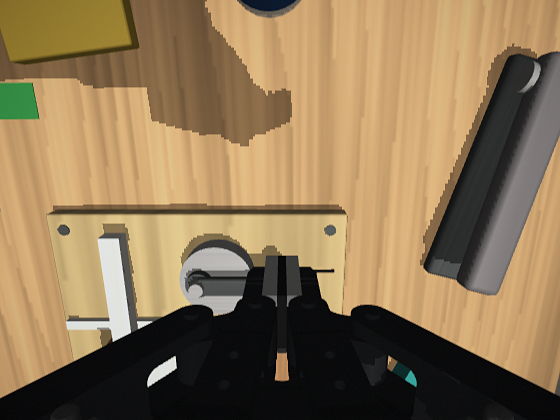

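View pics/s4.png

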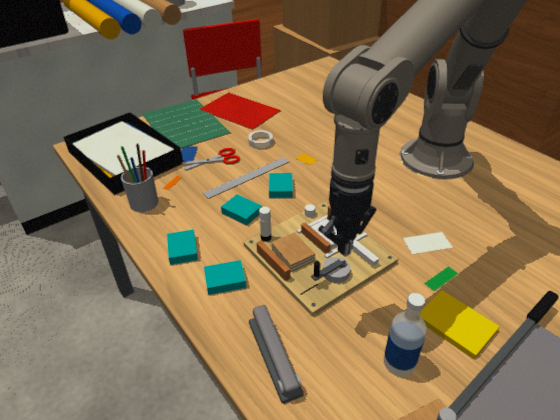

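```bash
python3 - <<'E'
from h import *
goto(W(-105,0,140),quat(np.pi))
print(current_clock(),Jg(current_ee_pos()),current_contact_force())
for n in('wrist','scene','top'): snap(n,n[0]+'5')
im=cv2.imread('pics/t5.png')[165:285,180:320]; a=cv2.resize(cv2.convertScaleAbs(im,alpha=1.4,beta=15),(700,600),interpolation=cv2.INTER_CUBIC);cv2.imwrite('pics/t5c.png',a)
im=cv2.imread('pics/s5.png')[190:310,235:395]; cv2.imwrite('pics/s5c.png',cv2.resize(im,None,fx=5,fy=5,interpolation=cv2.INTER_CUBIC))
E
```

```text
10.8583 [-104.25505099    0.24015682] [-0.34022404 -0.05945498 -0.43628017]
```

View pics/w5.png

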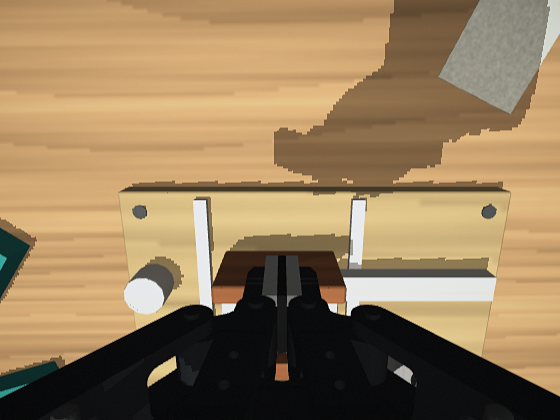

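View pics/t5c.png

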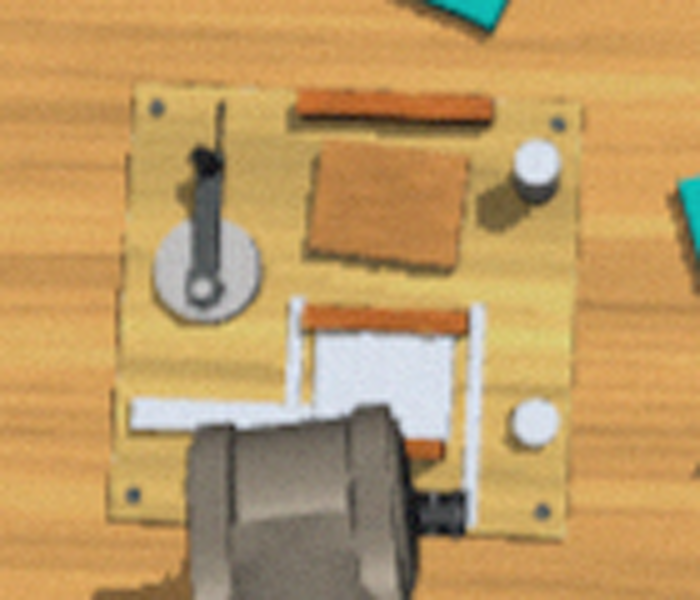

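View pics/s5c.png

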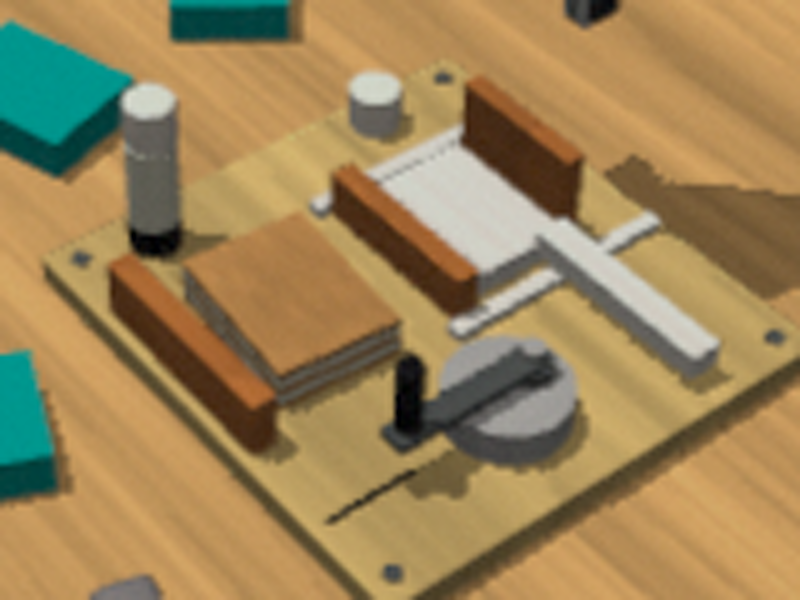

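```bash
python3 - <<'E'
from h import *
T=np.load('pics/t5.npz');S=np.load('pics/s5.npz')
c=lambda p,x0,y0:((p[0]+.5)/5-.5+x0,(p[1]+.5)/5-.5+y0)
# top: lever centroid per row (dark pixels)
g=cv2.cvtColor(T['image'],cv2.COLOR_RGB2GRAY).astype(float)
P=[]
for y in range(202,219):
    r=g[y,216:227]; 
    bg=np.median(np.r_[r[:1],r[-1:]]); w=np.clip(bg-r-20,0,None); P.append((216+(w*np.arange(11)).sum()/w.sum(),y))
print(np.round(P,1).tolist())
def ang(a,b): v=b-a; return np.arctan2(v[1],v[0])
q=np.array([Jg(onplane(T,p,52)) for p in P if 203<p[1]<218]); vx,vy,x0,y0=cv2.fitLine(q.astype(np.float32),cv2.DIST_HUBER,0,.01,.01).ravel(); print('top lever fit',np.arctan(vy/vx),'y at pivot',y0+(20-x0)*vy/vx)
for n,D,x0,y0,pts in [('T',T,180,165,[(203,289,56),(206,157,92),(221,103,18),(217,180,18)]),('S',S,235,190,[(539,350,56),(410,361,92),(328,521,18),(413,471,18)])]:
    r=[Jg(onplane(D,c(p[:2],x0,y0),p[2])) for p in pts]; print(n,np.round(r,1).tolist(),'lever',ang(r[0],r[1]),'idx',ang(r[0],r[2]))
# lever edges in scene, top surface: near edge (430,432)-(540,380) crop, far edge
for e in [((418,403),(515,352)),((437,428),(528,379))]:
    r=[Jg(onplane(S,c(p,235,190),52)) for p in e]; print('edge',np.round(r,1).tolist(),ang(r[0],r[1])-np.pi*np.sign(ang(r[0],r[1])))
# wrist w4 edge
d=np.load('pics/w4.npz'); im=cv2.imread('pics/w4.png')[225:315,170:350]; cv2.imwrite('pics/w4c.png',cv2.resize(im,None,fx=4.4,fy=4.4,interpolation=cv2.INTER_CUBIC))
E
```

```text
[[220.2, 202.0], [220.3, 203.0], [220.0, 204.0], [220.4, 205.0], [220.4, 206.0], [220.5, 207.0], [220.5, 208.0], [220.7, 209.0], [220.9, 210.0], [220.8, 211.0], [220.8, 212.0], [220.8, 213.0], [220.8, 214.0], [220.7, 215.0], [220.8, 216.0], [220.8, 217.0], [220.7, 218.0]]
top lever fit 0.10343982 y at pivot 105.274574
T [[19.4, 107.6], [94.5, 105.1], [139.0, 108.6], [90.6, 108.4]] lever -0.03368597725703032 idx 0.008290308368563946
S [[19.4, 111.3], [94.5, 106.6], [140.0, 107.9], [90.5, 108.2]] lever -0.06264825140522806 idx -0.028154352356405024
edge [[82.8, 100.4], [26.3, 102.9]] -0.04369578189030143
edge [[85.7, 117.2], [33.0, 119.3]] -0.039721869221172046
```

View pics/w4c.png

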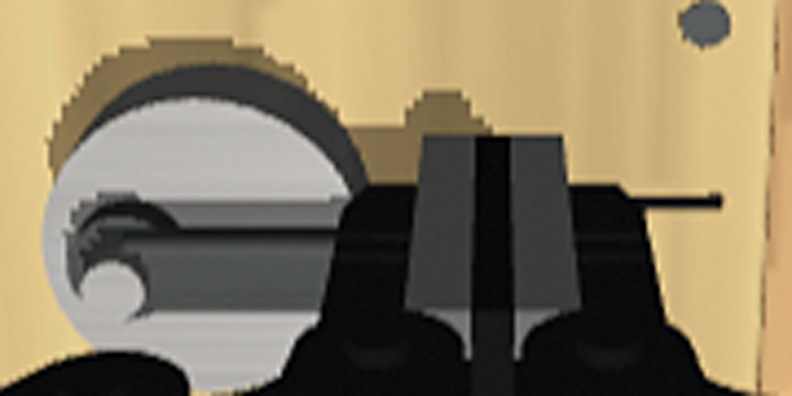

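```bash
python3 - <<'E'
from h import *
d=np.load('pics/w4.npz'); g=cv2.cvtColor(d['image'],cv2.COLOR_RGB2GRAY).astype(float)
def edge(xs,ylo,yhi,sign,z,name):
    P=[]
    for x in xs:
        q=sign*np.diff(g[ylo:yhi,x]); i=int(q.argmax()); k=np.arange(max(i-1,0),min(i+2,len(q))); w=np.clip(q[k],0,None); P.append((x,ylo+.5+(w*k).sum()/w.sum()))
    P=np.array(P); J=np.array([Jg(onplane(d,p,z)) for p in P]); vx,vy,x0,y0=cv2.fitLine(J.astype(np.float32),cv2.DIST_HUBER,0,.01,.01).ravel()
    print(name,P[[0,len(P)//2,-1]].round(2).tolist(),'ang %.4f'%np.arctan(vy/vx),'y@20 %.1f y@95 %.1f'%(y0+(20-x0)*vy/vx,y0+(95-x0)*vy/vx))
print(g[270:302,225].astype(int))
edge(range(206,244,2),275,285,1,52,'near top edge')
edge(range(206,240,2),290,300,1,52,'far top edge')
edge(range(317,333),264,271,-1,18,'idx upper')
edge(range(317,333),269,275,1,18,'idx lower')
edge(list(range(60,180,4))+list(range(300,340,4)),200,222,1,18,'board left edge')
E
```

```text
[147 101 104 105 107 110  75  20  27  45  66  82  86  84  82  83  81  81
  80  81  80  77  79  79  77 101 162 187 182 181 184 185]
near top edge [[206.0, 278.89], [224.0, 279.45], [242.0, 279.44]] ang -0.0013 y@20 116.9 y@95 116.8
far top edge [[206.0, 295.48], [222.0, 295.49], [238.0, 295.54]] ang -0.0005 y@20 101.8 y@95 101.8
idx upper [[317.0, 269.19], [325.0, 269.18], [332.0, 268.64]] ang 0.0009 y@20 109.9 y@95 109.9
idx lower [[317.0, 271.89], [325.0, 271.88], [332.0, 271.93]] ang -0.0012 y@20 107.4 y@95 107.3
board left edge [[60.0, 213.73], [140.0, 213.73], [336.0, 213.76]] ang -0.0010 y@20 163.7 y@95 163.6
```

```bash
python3 - <<'E'
from h import *
goto(W(70+15,110-15,165),quat(3*np.pi/4))
print(current_clock(),current_contact_force())
snap('wrist','w6')
E
```

```text
11.875 [-0.65947231 -0.33107222  0.00200531]
```

View pics/w6.png

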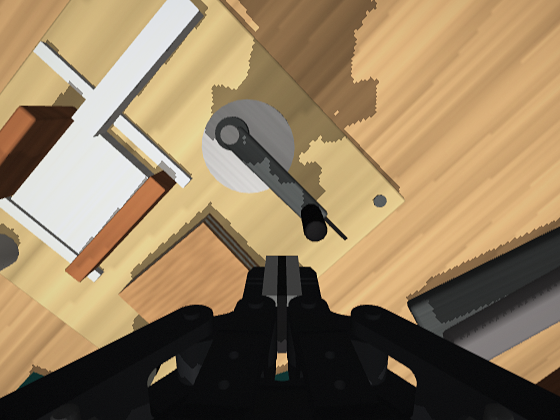

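```bash
python3 - <<'E'
from h import *
im=cv2.imread('pics/w6.png')[110:250,210:365]; cv2.imwrite('pics/w6c.png',cv2.resize(im,None,fx=4,fy=4,interpolation=cv2.INTER_CUBIC))
E
```

```text
(no output)
```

View pics/w6c.png

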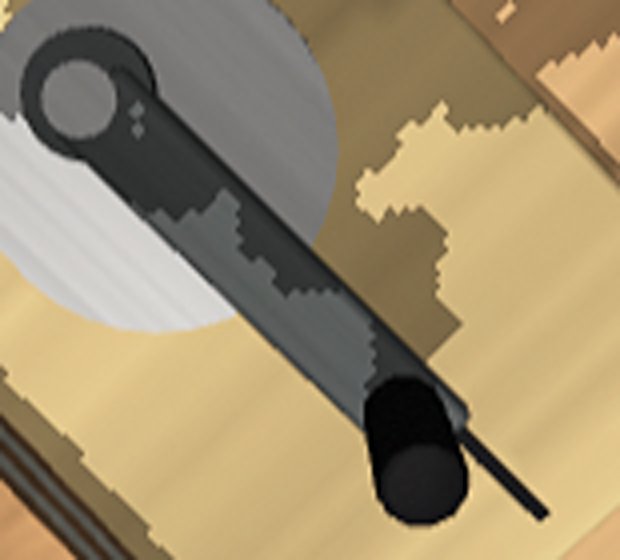

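```bash
python3 - <<'E'
from h import *
d=np.load('pics/w6.npz'); g=cv2.cvtColor(d['image'],cv2.COLOR_RGB2GRAY).astype(float)
def rowedge(rows,f,half,sign,z,n):
    P=[]
    for y in rows:
        xc=int(round(f(y))); q=sign*np.diff(g[y,xc-half:xc+half+1]); i=int(q.argmax()); k=np.arange(max(i-1,0),min(i+2,len(q))); w=np.clip(q[k],0,None); P.append((xc-half+.5+(w*k).sum()/w.sum(),y))
    P=np.array(P); J=np.array([Jg(onplane(d,p,z)) for p in P]); vx,vy,x0,y0=cv2.fitLine(J.astype(np.float32),cv2.DIST_HUBER,0,.01,.01).ravel()
    res=J[:,1]-(y0+(J[:,0]-x0)*vy/vx)
    print(n,P[[0,-1]].round(1).tolist(),'ang %.4f sd %.2f'%(np.arctan(vy/vx),res.std()),'y@20 %.1f y@95 %.1f'%(y0+(20-x0)*vy/vx,y0+(95-x0)*vy/vx))
L=lambda a,b:(lambda y:a[0]+(b[0]-a[0])*(y-a[1])/(b[1]-a[1]))
c=lambda x,y:(210+x/4,110+y/4)
rowedge(range(154,216),L(c(100,170),c(360,430)),4,-1,52,'lever right edge')
rowedge(range(220,237),L(c(462,440),c(532,518)),2,-1,18,'idx right')
rowedge(range(220,237),L(c(478,436),c(546,512)),3,1,18,'idx left')
E
```

```text
lever right edge [[234.6, 154.0], [300.5, 215.0]] ang 0.0003 sd 0.21 y@20 100.9 y@95 101.0
idx right [[327.2, 220.0], [340.1, 236.0]] ang -0.0086 sd 0.42 y@20 107.8 y@95 107.2
idx left [[329.7, 220.0], [345.7, 236.0]] ang -0.0068 sd 0.01 y@20 110.8 y@95 110.3
```

```bash
python3 - <<'E'
from h import *
goto(W(-105,0,140),quat(np.pi))
servo_line(W(-105,0,57),feed=150)
h=servo_line(W(-60,0,57),feed=40,max_force=2); p0=Jg(current_ee_pos())
print('contact',h,p0,current_contact_force(),current_clock())
for x in np.arange(p0[0]+8,p0[0]+70,8):
    h=servo_line(W(x,0,57),feed=35,max_force=22)
    print(h,Jg(current_ee_pos()).round(1),np.round(current_contact_force(),1),round(current_clock(),1))
    if h: break
E
```

```text
contact True [-8.31320447e+01 -3.69200430e-02] [ 0.88185231 -0.44101303  0.1202372 ] 14.1417
False [-75.6  -0.2] [-1.3 -1.1 -1.6] 14.6
False [-66.4  -0. ] [-1.5 -0.7 -1.1] 14.9
False [-58.1   0.1] [-1.3 -0.5  0.2] 15.3
False [-50.5   0.1] [-0.8 -0.3 -1.3] 15.7
False [-42.8   0. ] [-1.3 -1.1 -0.4] 16.1
False [-38.6   0. ] [-10.3   1.9   6.5] 16.4
True [-39.4  -0.2] [ 0.3 -0.8  0. ] 16.7
```

```bash
python3 - <<'E'
from h import *
snap('wrist','w7')
servo_line(W(-70,0,57),feed=80); servo_line(W(-75,0,150),feed=150)
print(current_clock())
for n in('wrist','scene','top'): snap(n,n[0]+'8')
im=cv2.imread('pics/s8.png')[190:310,235:395]; cv2.imwrite('pics/s8c.png',cv2.resize(im,None,fx=5,fy=5,interpolation=cv2.INTER_CUBIC))
im=cv2.imread('pics/t8.png')[165:285,180:320]; a=cv2.resize(cv2.convertScaleAbs(im,alpha=1.4,beta=15),(700,600),interpolation=cv2.INTER_CUBIC);cv2.imwrite('pics/t8c.png',a)
E
```

```text
18.0333
```

View pics/s8c.png

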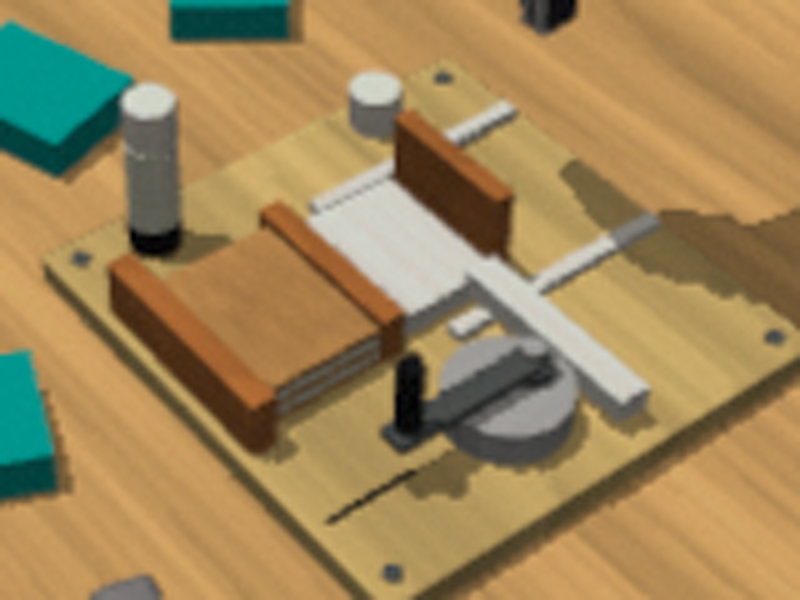

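View pics/t8c.png

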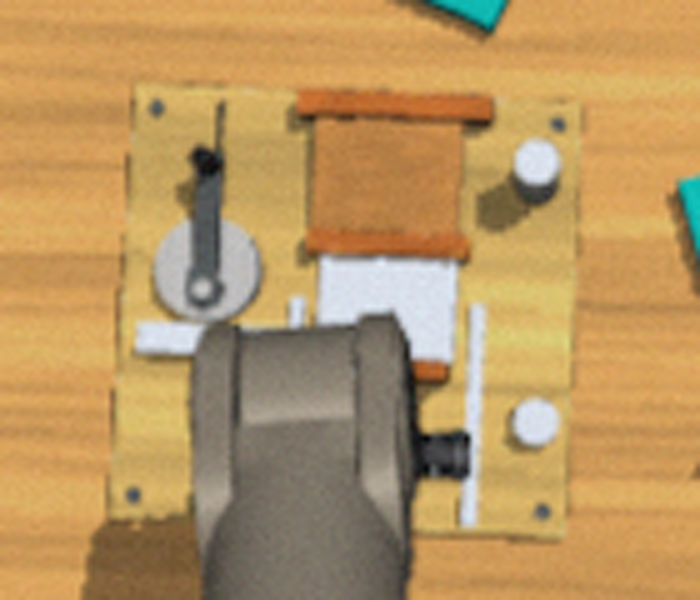

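View pics/w8.png

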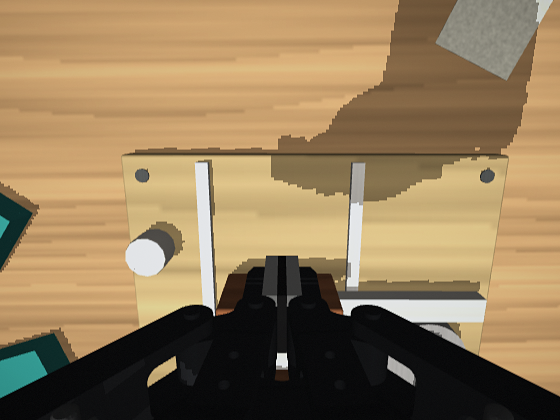

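```bash
python3 - <<'E'
from h import *
T=np.load('pics/t8.npz');S=np.load('pics/s8.npz')
c=lambda p,x0,y0:((p[0]+.5)/5-.5+x0,(p[1]+.5)/5-.5+y0)
print('press front T',[Jg(onplane(T,c(p,180,165),48)).round(1) for p in((308,232),(468,237))])
print('press front S',[Jg(onplane(S,c(p,235,190),48)).round(1) for p in((264,210),(385,326))])
S5=np.load('pics/s5.npz');print('before S',[Jg(onplane(S5,c(p,235,190),48)).round(1) for p in((335,172),(457,284))])
servo_line(W(-70,0,57),feed=150)
h=servo_line(W(-42,0,57),feed=60,max_force=15); print(h,Jg(current_ee_pos()).round(2))
for x in (-39,-37.5,-36,-34.5,-33,-31.5):
    h=servo_line(W(x,0,57),feed=15,max_force=30)
    f=np.round(current_contact_force(),1); print(x,h,Jg(current_ee_pos()).round(2),f,round(current_clock(),2))
    if h or abs(f[0])>22: break
E
```

```text
press front T [array([57.2, 47.2]), array([ 58.1, -49.8])]
press front S [array([ 58.2, -49. ]), array([61.2, 50.4])]
before S [array([ 12.3, -50.1]), array([15.7, 49.3])]
False [-42.07  -0.12]
-39 False [-39.2  -0. ] [-1.  -0.5 -0.5] 19.93
-37.5 False [-39.12  -0.  ] [-5.4 -0.3  3.1] 20.18
-36 False [-3.912e+01 -3.000e-02] [-8.   0.5  6.4] 20.43
-34.5 False [-3.911e+01 -2.000e-02] [-10.4   0.8   8.2] 20.68
-33 False [-3.918e+01 -3.000e-02] [-13.5   1.1  10.8] 20.93
-31.5 False [-39.15  -0.07] [-16.4   0.1  10.7] 21.18
```

```bash
python3 - <<'E'
from h import *
servo_line(W(-75,0,57),feed=80); servo_line(W(-80,0,190),feed=180)
goto(W(85,15,215),quat(3*np.pi/4))
print(current_clock(),current_contact_force())
snap('wrist','w9')
E
```

```text
23.4667 [-0.69762436 -0.30103651  0.38210886]
```

View pics/w9.png

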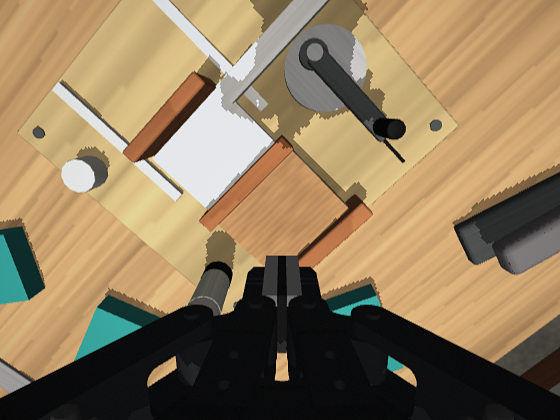

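```bash
python3 - <<'E'
from h import *
im=cv2.imread('pics/w9.png')[20:260,195:415]; cv2.imwrite('pics/w9c.png',cv2.resize(im,None,fx=2.5,fy=2.5,interpolation=cv2.INTER_CUBIC))
d=np.load('pics/w9.npz'); j=lambda p,z:Jg(onplane(d,p,z)).round(1)
print('front',j((292,147),48),j((212,228),48),'fence inner L',j((356,206),53),'plate back L corner',j((193,71),76),'peg/pivot',j((396,127),92),j((314,52),56))
g=cv2.cvtColor(d['image'],cv2.COLOR_RGB2GRAY).astype(float)
P=[]
for y in range(72,118):
    xc=int(round(307+(y-66)*(371-307)/(130-66)));q=-np.diff(g[y,xc-6:xc+7]);i=int(q.argmax());P.append((xc-6+.5+i,y))
J=np.array([Jg(onplane(d,p,52)) for p in P]);vx,vy,x0,y0=cv2.fitLine(J.astype(np.float32),cv2.DIST_HUBER,0,.01,.01).ravel();print('lever',np.arctan(vy/vx),P[0],P[-1],'y',y0)
E
```

```text
front [60.  48.5] [ 60.5 -47.4] fence inner L [130.8  52.4] plate back L corner [-26.8  38.2] peg/pivot [ 95.7 109.1] [ 22. 108.]
lever 0.0024198343 (314.5, 72) (356.5, 117) y 99.56817
```

View pics/w9c.png

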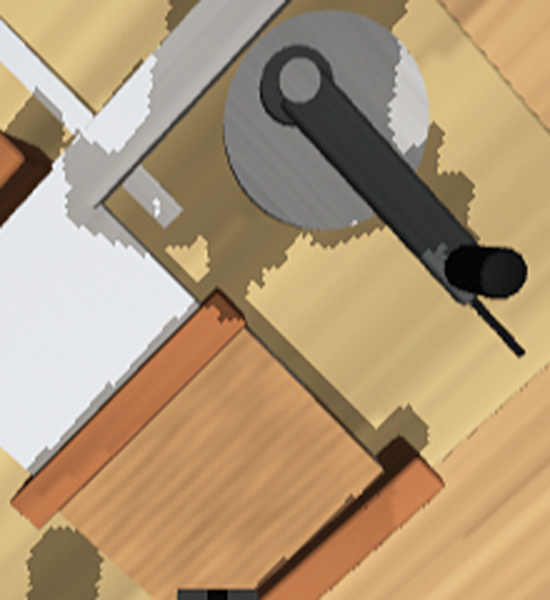

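```bash
python3 - <<'E'
from h import *
print(current_clock(),np.abs(current_qvel()).max()); print(sign_off())
E
```

```text
23.5167 0.022898022856545873
the job is handed in; nothing more can be done
None
```

I turned the cam lever to the index line, then pushed the slide home with closed fingertips. I handed the job in at about 23.5 s with the gripper well clear of everything.

- **Cam:** The last wrist views put the lever at 0.000 and 0.002 rad from the jig's forward direction, in line with the index line. The coarser top and scene views had read −0.03 to −0.06 rad. I trusted the closer wrist views.
- **Slide:** The pressing board's front face measured about 60 mm in jig x, where fully home is 60 mm. A second push of about 16 N did not move the slide any further. In the top and scene views the front face read 57 to 61 mm.
- **Pad and the rest:** The pad lies straight against the fence. The glue stick and cap looked unmoved in the later pictures. Nothing else on the table was in the arm's path, but I did not re-measure those items.

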